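# Clamp a printed bracket in the bench vise

## Robot

A 7-joint arm with a two-finger parallel gripper is mounted at the origin on the work surface. World frame = base frame: x ahead of the robot, y to its left, z up, the work surface at z = 0. Lengths are in m, angles in rad, forces in N, time in s.
With the tool pointing down it reaches from about 0.4 to 0.85 m from the base axis. Payload 10.4 kg.
Tool frame: the origin (TCP) lies at the very end of the fingers, on their centre line; the grasp point (between the pads) lies 19 mm behind it (manip.grip_point_offset is the distance from the TCP to the grasp point, in m); z points along the fingers, y is the line along which they close (so a half turn about z gives the same grasp; the last joint's range is limited). The gripper opens to 85 mm and grips with 20 to 120 N. Pads are 22 mm wide; open, the fingers measure 114 mm over their backs; the gripper's body (76 mm by 85 mm) begins 54 mm behind the grasp point. The pads swing forward as they close: fully open they stand 13 mm farther back than shut.
Start: joints at [1.168, 0.332, -0.065, 1.46, 0.022, 1.35, -0.088], TCP at [0.232, -0.58, 0.231] pointing down, gripper open.
Joint ranges: [-2.6, 2.6], [-0.5, 2.12], [-1.47, 1.34], [0.16, 2.42], [-1.27, 4.41], [0.06, 2.06], [-2.6, 2.6]. Speed limits (rad/s): [2.22, 2.22, 2.79, 2.79, 3.14, 3.14, 3.14].

## Interface

Orientations are given as a unit quaternion [x, y, z, w].
In Python, from workcell import manip gives the robot as it stands. The module is installed in compiled form; this text tells all that it offers.
- The arm moves only by the tool step_arm, never from a script. Its argument "moves" is a list of rows, each a list of 7 numbers: the closure, from 0 (fully open) to 1 (shut), then the shift along the world's x, y, z in mm, then the turn, a rotation vector about the world's x, y, z in rad. In form: [[grip, tx, ty, tz, ax, ay, az], ...]. A call has 1 to 10 rows; each row is the pose to reach, as a shift and turn from the pose commanded when the call began; what a row does not reach only later rows make up. A row lasts 1/10 s, in which the tool goes at most 50 mm and 8.59 degrees, less where a joint would pass 70% of its speed; a pose out of reach is approached as far as the arm can. A call with a gripper value outside its range is refused whole. The fingers move at their own pace and stop on an object; "grip_force" is the grip in N (left out, the last holds). Time passes only in rows, so rows that repeat a pose let the fingers close. It gives the time, the measured TCP pose, the force, the opening and the grip force at its end, in the units of the state.
- manip.get_obs(): the state, without advancing time (a new reading comes with each control period).
- manip.camera(name): name is "scene" or "top" or "wrist"; returns a dict with "image" (400x640x3 uint8, blue, green, red), "K" (3x3 intrinsics, pixels), "rvec" (rotation vector, rad) and "tvec" (3), from world to camera coordinates, as OpenCV has them; the wrist camera has in their place "mount" (4x4, takes a point from camera to tool coordinates, whose origin is the TCP and whose axes are the flange's). Camera axes: x right, y down, z forward; pixel columns grow to the right and rows downward; lengths in m; the calibration is good to about 2 mm. The wrist camera is an equidistant fisheye: a pixel r from the principal point sees the ray r / f radians off the axis. A picture is of the moment at which its call begins: read the wrist's pose just before it. There is no depth.
- manip.hand_in(): hands the job in; it is judged then, once.
The state is a dict: "clock": time; "joint_pos": joint angles; "joint_velocities": joint speeds; "tau": joint torques, N m; "position": TCP position; "ee_rot": TCP orientation; "ft_force": force on the tool from outside, world axes, zero at the start; "torque": the same for the moment, N m; "grip_width": opening from 0.0 (shut) to 1.0 (fully open); "grasp_force": force on a finger pad.
Only numpy, scipy, OpenCV 4.12 (cv2) and the standard library are available. Lean on these libraries where they do the work, as an engineer would, in place of code of your own. Each camera call takes 0.05 s, during which the arm holds its last target. There are 200 camera calls.

## Task

Slide the orange printed bracket along the vise's black bed, without lifting or tipping it, in between the two white jaws, square to them and with its middle on the yellow line. Then turn the red crank handle clockwise until the moving jaw holds the bracket firmly against the fixed jaw, and let go. Leave everything else on the bench where it is.

Things in the scene. Friction and masses are not known exactly. Their poses are not given: they have to be found in the camera images.
- vise: Bench vise, fixed; place and yaw (within 0.3 rad) vary. Origin on the table (z=0) under the clamping point; +x along the screw from the crank end (robot side) to the fixed jaw, +y left along the jaws. Flat black bed, top 60 mm above the table, 170 (x) x 400 mm (y), centred on the origin. Jaws 80 mm wide in y, tops 36 mm above the bed. Front plate: x -102 to -90, y -55 to 55, top at z 98 mm
- park_left (a point): Centre of the white outline (120 x 100 mm) on the left wing of the bed, at vise y = +135 mm: a parking place; holds the bracket or the gear at the start
- park_right (a point): The same on the right wing, at vise y = -135 mm
- clamp_mark (a point): Point on top of the bed (60 mm above the table) right above the vise's origin, on the yellow line, axes as the vise's. The yellow line runs along x at y = 0, also over the jaws' tops. The clamped bracket's origin lies here
- jaw: Moving jaw, white with a black rubber face 5 mm thick (28 mm thick in all); axes as the vise's, origin = the vise's origin moved by its travel along +x. Travel = 0.002387 m x joint crank (15 mm a turn): 0 fully open, faces 80 mm apart; 30 mm touches a bracket lying against the fixed jaw. Only the crank drives it. Starts at 0 to 13.4 mm
- fixed_face (a point): Centre of the fixed jaw's clamping face, 18 mm above the bed, at vise x = +25 mm; this white jaw's back is at x = +55 mm
- jaw_face (a point): Centre of the moving jaw's clamping face, 18 mm above the bed; in the vise's frame at x = -55 mm + the travel of the jaw
- crank (a joint): Crank angle, rad; grows clockwise seen from the robot's side (about the vise's +x), which closes the jaw. Starts 0 to 5.6. At 0 the handle is straight above the axis; handle centre = axis + 40 mm x (y: -sin, z: cos) in the vise's frame. First touch near 12.57; 0.6 to 1.5 rad more clamps firmly. Takes about 3 N at the handle, more when clamping. Stays where it is left
- crank_hub (a point): Point on the crank's axis (axis along the vise's x, 85 mm above the table), in the plane of knob_grip: at vise x = -156 mm. The crank does not move along its axis
- knob_grip (a point): Grasp point of the red crank handle: a free-spinning sleeve 22 mm in diameter, parallel to the vise's x from vise x = -181 to -115 mm, 40 mm off the crank's axis; behind it the black crank arm (x -114 to -106 mm, hub radius 12 mm). Can be pinched from above across the vise's y and carried round the circle without turning the gripper
- bracket: Orange printed bracket, about 0.22 kg: base 50 (x) x 70 (y) x 36 mm high, square post 36 x 36 mm in its middle, from 36 to 84 mm high. Origin: centre of the underside. The 50 mm width is clamped, its x axis along the vise's x (a half turn is the same). Starts in one of the two white outlines, up to 20 mm off centre and turned up to 0.6 rad from the vise's axes
- gear: Blue printed gear in the other parking place: 63 mm across, 48 mm high, origin under its centre. Leave alone
- glue_jar: Small jar with a yellow cap standing on the bed about 80 mm to one side of the clamp mark, near the bed's front or back edge: 36 mm in diameter, 55 mm high, origin under its centre. Leave alone
- oil_bottle: Small bottle with a red cap standing on the bed on the other side of the clamp mark and near the other edge: 34 mm in diameter, 75 mm high, origin under its centre. Leave alone
- spool: Filament spool (green and black) lying on the table in front of one wing of the bed: 156 mm in diameter, 60 mm high, about 0.7 kg, origin under its centre. Leave alone
- fan_box: Grey fan unit on the table in front of the other wing of the bed: 90 x 120 x 45 mm high, origin under its centre. Leave alone
- scraper: Scraper with a wooden handle lying on the table behind the vise, 170 mm long. Leave alone
There are look-alikes about, which are no part of the job. Several things have the shape of the bracket; the one meant has the colours described above.

How it is judged:
On the way:
1. the bracket stands on the bed between the jaws, square to them and with its middle on the yellow line, and is not yet clamped (y of bracket in the frame of clamp_mark between -0.008 and 0.008 m and z of bracket in the frame of clamp_mark between -0.004 and 0.004 m and angle between bracket's own z axis and vertical below 0.06 rad and x of bracket in the frame of clamp_mark between -0.035 and 0.005 m and angle between the x axis of bracket and the x axis of clamp_mark, either way round below 0.15 rad and value of joint crank below 11.5 rad), for 0.1 s.
At the end, for the whole second after the job is handed in: The bracket stands flat on the bed against the fixed jaw, its middle within 8 mm of the yellow line and square within 0.06 rad, pressed by the moving jaw with more than 8 N, at rest, with the crank still (y of bracket in the frame of clamp_mark between -0.008 and 0.008 m and z of bracket in the frame of clamp_mark between -0.004 and 0.004 m and angle between bracket's own z axis and vertical below 0.06 rad and x of bracket in the frame of clamp_mark between -0.005 and 0.005 m and angle between the x axis of bracket and the x axis of clamp_mark, either way round below 0.06 rad and contact force between jaw and bracket above 8 N and linear speed of bracket below 0.01 m/s and velocity of joint crank between -0.1 and 0.1 rad/s); the robot touches nothing.
It fails at once if the bracket is lifted more than 8 mm off the bed or pushed off it (z of bracket in the frame of clamp_mark above 0.008 m or z of bracket in the frame of clamp_mark below -0.01 m).
It fails at once if the bracket is tipped (angle between bracket's own z axis and vertical above 0.2 rad).
It fails at once if any other thing (blue printed gear, glue jar, oil bottle, filament spool, fan box, scraper) is moved more than 20 mm (distance of any of gear, glue_jar, oil_bottle, spool, fan_box, scraper from where it was at the start of the episode above 0.02 m).
It also fails if it takes over 62 s, if anything falls off the work surface, if the arm or the gripper's body presses on something with over 40 N, if the wrist force passes 120 N, or if a joint passes its speed limit or range.

## Working session

There is one attempt and no reset: what is moved stays moved. The work goes in short steps, Python scripts to look and compute and a tool call to move; the robot and the scene stay as the last step left them, time stands still between calls to the robot, and variables do not carry over. Pictures are saved under pics/ and viewed, at most 11 in all, crops included, and the job is handed in when it is done.

Besides the shell and the picture viewer there is one more tool, called after "Request:" as name(argument=value, ...) on one line, values as JSON. step_arm: Moves the arm, as the interface text tells. Its arguments: {"type":"object","properties":{"moves":{"type":"array","items":{"type":"array","items":{"type":"number"}}},"grip_force":{"type":"number"}},"required":["moves"]}

```bash
mkdir -p pics; python3 - <<'E'
from workcell import manip
import cv2,numpy as np
o=manip.get_obs();print(o)
for n in("scene","top"):
    c=manip.camera(n);cv2.imwrite(f"pics/{n}0.png",c["image"]);np.savez(f"pics/{n}0.npz",**c)
    print(n,c["K"],c["rvec"],c["tvec"])
print(manip.grip_point_offset)
E
```

```text
{'clock': 0.0, 'joint_pos': array([ 1.16838629,  0.33289891, -0.06469288,  1.46094904,  0.02156928,
        1.34988074, -0.08853309]), 'joint_velocities': array([-0.00037875,  0.00082516, -0.00065083,  0.00126368,  0.00107583,
       -0.00071445, -0.00107141]), 'tau': array([ 4.00948693e-04, -6.25449944e+01,  4.93327354e-02, -3.91599977e+01,
        1.61501410e-02,  1.00463151e-02,  3.01069838e-05]), 'position': array([ 0.23157701, -0.5801114 ,  0.23049533]), 'ee_rot': array([ 9.82024313e-01,  1.88753091e-01, -1.54890523e-04, -7.04235940e-04]), 'ft_force': array([ 0.49813682, -0.74983403,  0.5936791 ]), 'torque': array([-0.00813101, -0.02131291, -0.00893374]), 'grasp_force': 0.0, 'grip_width': 1.000840739017597}
scene [[418.36299854   0.         324.47913389]
 [  0.         418.36299854 200.41401807]
 [  0.           0.           1.        ]] [ 2.14576857  0.78163314 -0.38465271] [-0.44252522 -0.13891049  1.27131204]
top [[443.83769603   0.         321.44273324]
 [  0.         443.83769603 200.2636741 ]
 [  0.           0.           1.        ]] [ 2.21442456 -2.15467141  0.07006555] [-0.00118976  0.55771627  1.11432716]
0.0187
```

View pics/scene0.png

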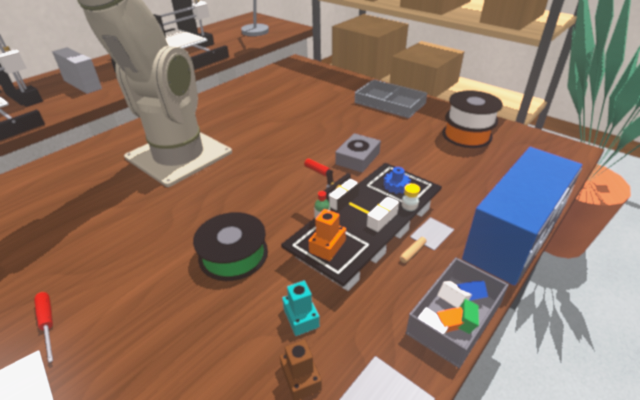

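View pics/top0.png

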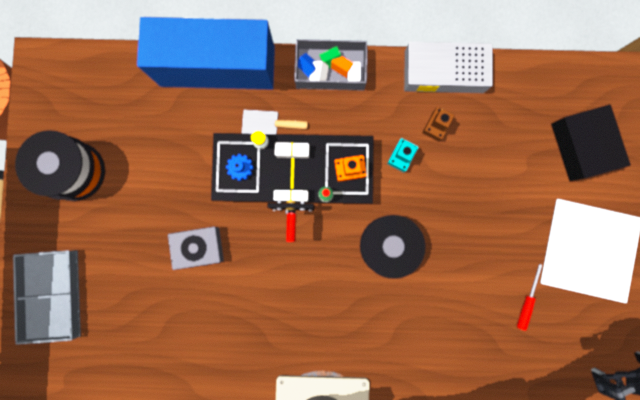

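Top view: the orange bracket is at (350,168) in the right outline. Its look-alikes are teal at (404,155) and brown at (439,124), plus orange bits in the bin at (345,65). The crank handle is at (291,226), the oil bottle at (325,194), the jar at (258,139) and the gear at (239,167). I choose the orange bracket at (350,168) and check it in one close crop.

```bash
python3 - <<'E'
import cv2,numpy as np
a=cv2.imread("pics/top0.png")[120:250,205:385]; b=cv2.imread("pics/scene0.png")[145:295,275:455]
a=cv2.resize(a,None,fx=4.4,fy=4.4,interpolation=cv2.INTER_CUBIC)
b=cv2.resize(b,None,fx=4,fy=4,interpolation=cv2.INTER_CUBIC)
cv2.imwrite("pics/topc.png",a);cv2.imwrite("pics/scenec.png",b)
E
```

```text
(no output)
```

View pics/topc.png

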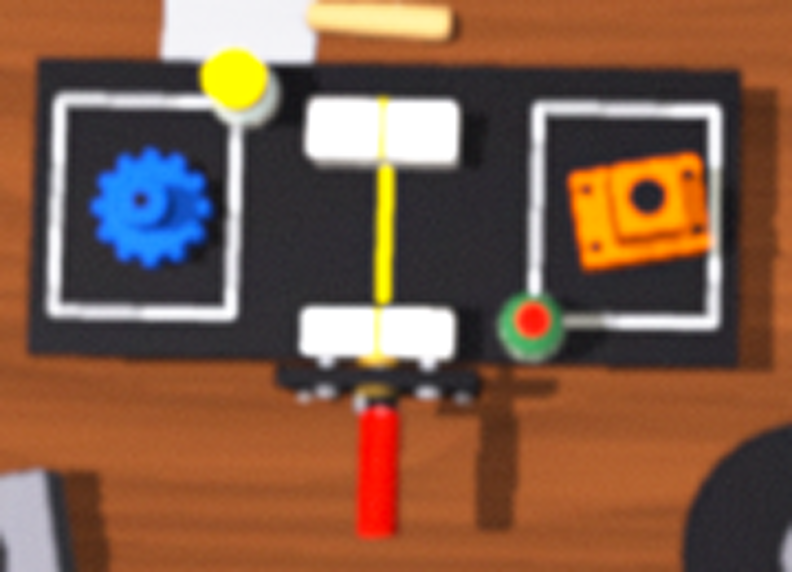

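View pics/scenec.png

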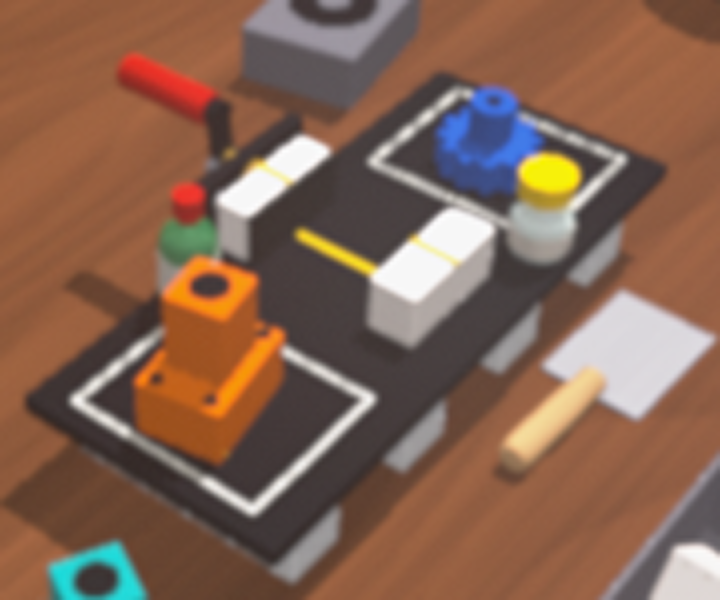

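```bash
cat > h.py <<'E'
import numpy as np,cv2
from scipy.optimize import least_squares
C={n:dict(np.load(f"pics/{n}0.npz")) for n in("scene","top")}
OFF={"top":(4.4,205,120),"scene":(4,275,145)}
def px(n,p): s,a,b=OFF[n]; return (np.array(p,float)+.5)/s-.5+[a,b]
def proj(n,P): c=C[n]; return cv2.projectPoints(np.array(P,float).reshape(-1,3),c["rvec"],c["tvec"],c["K"],None)[0].reshape(-1,2)
def T(q,P): # x,y,z,yaw
    c,s=np.cos(q[3]),np.sin(q[3]);P=np.array(P,float)
    return P@np.array([[c,s,0],[-s,c,0],[0,0,1]])+q[:3]
E
cat > m.py <<'E'
from h import *
def fit(obs,q0):
    def r(q):
        return np.concatenate([(proj(n,T(q,[P]))-px(n,p)).ravel() for n,P,p in obs])
    s=least_squares(r,q0,loss="soft_l1"); print(s.x.round(4),"res",r(s.x).round(1)); return s.x
o=[]
for n,sx,sy,p in [("top",1,1,(39,62)),("top",1,-1,(740,71)),("top",-1,-1,(739,366)),("top",-1,1,(29,354)),
 ("scene",1,1,(662,168)),("scene",-1,1,(440,75)),("scene",-1,-1,(30,402)),("scene",1,-1,(272,550))]:
    o.append((n,(.085*sx,.2*sy,0),p))
for n,cy,sx,sy,p in [("top",1,1,1,(58,99)),("top",1,-1,1,(54,313)),("top",1,-1,-1,(231,316)),("top",-1,1,1,(539,106)),("top",-1,1,-1,(716,110)),("top",-1,-1,-1,(713,323)),
 ("scene",-1,1,-1,(253,510)),("scene",-1,-1,-1,(77,398)),("scene",-1,1,1,(372,398)),("scene",1,-1,1,(463,92)),("scene",1,1,1,(622,158)),("scene",1,-1,-1,(374,160))]:
    o.append((n,(.0585*sx,.135*cy+.0485*sy,0),p))
v=fit(o,[.6,0,.06,0])
b=[]
for n,sx,sy,p in [("top",1,1,(569,176)),("top",1,-1,(697,152)),("top",-1,1,(585,271)),
 ("scene",-1,-1,(135,388)),("scene",1,-1,(220,422)),("scene",1,1,(285,330))]: b.append((n,(.025*sx,.035*sy,.036),p))
for n,sx,sy,p in [("scene",-1,-1,(164,298)),("scene",1,-1,(222,320)),("scene",1,1,(259,277)),("scene",-1,1,(200,257)),("top",1,1,(608,164)),("top",1,-1,(674,159)),("top",-1,-1,(682,232)),("top",-1,1,(618,243))]: b.append((n,(.018*sx,.018*sy,.084),p))
b.append(("scene",(.025,-.035,0),(219,463)))
q=fit(b,[.6,-.13,.06,.2])
# jaw: top edges at z=.036 in bed frame
for nm,(p1,p2) in {"jawfront":((302,308),(456,308)),"fixedface":((308,163),(458,166))}.items():
    def r(s): return np.concatenate([(proj("top",T(v,[[s[0],sy*.04,.036]]))-px("top",p)).ravel()[1:] for sy,p in((1,p1),(-1,p2))])
    print(nm,least_squares(r,[0]).x)
# crank handle: x,y,z of both ends
for nm,a,bp in (("end",(377,536),(131,71)),("start",(380,406),(213,107))):
    def r(P): return np.concatenate([(proj("top",P)-px("top",a)).ravel(),(proj("scene",P)-px("scene",bp)).ravel()])
    s=least_squares(r,[.4,0,.12]);d=s.x-v[:3];c,S=np.cos(v[3]),np.sin(v[3])
    print(nm,s.x.round(4),"vise",(c*d[0]+S*d[1]).round(4),(-S*d[0]+c*d[1]).round(4),r(s.x).round(1))
d=q[:3]-v[:3];print("bracket in vise",c*d[0]+S*d[1],-S*d[0]+c*d[1],q[3]-v[3])
np.savez("fit.npz",v=v,q=q)
E
python3 m.py
```

```text
[0.6345 0.089  0.059  0.0107] res [-1.  -1.5  0.3 -1.  -0.1  0.1 -1.   0.2  1.5 -1.  -0.5 -1.8 -2.3 -1.4
  0.6  1.3  1.   0.7  0.3 -1.1 -0.6 -1.1  0.2  0.8 -1.   0.5 -0.8 -0.9
 -0.2 -0.4  0.4  0.9 -1.5  0.4 -1.2  0.2 -1.3  0.5 -0.2  0.5]
[ 0.6332 -0.0525  0.0572  0.1942] res [-0.1  0.  -0.5  0.7 -0.3 -1.1 -0.4 -1.1  0.  -1.  -0.2  0.7 -1.1 -0.1
  0.5  0.3 -0.2  0.3 -1.1 -0.2 -0.6  1.2 -0.2 -0.3  0.7 -1.5 -0.3 -1.4
  0.3  1.1]
jawfront [-0.0587279]
fixedface [0.01981748]
end [0.4545 0.0838 0.1229] vise -0.1801 -0.0033 [-0.4 -0.5 -0.7  0.1]
start [0.5216 0.0832 0.1269] vise -0.113 -0.0046 [-0.1 -0.1 -0.1  0. ]
bracket in vise -0.0028677316467477913 -0.14139856189084568 0.18341720631880848
```

Both crops agree: solid orange bracket in the right outline, vise yaw about 0.01 rad, and crank angle about 0.1 rad with the handle up. Next I move above the bracket.

Request:
step_arm(moves=[[0,15,20,3,0,0,-0.02],[0,44,58,8,0,0,-0.04],[0,73,96,12,0,0,-0.06],[0,102,134,16,0,0,-0.08],[0,131,172,20,0,0,-0.1],[0,160,210,20,0,0,-0.12],[0,189,248,20,0,0,-0.14],[0,218,286,20,0,0,-0.16],[0,247,324,20,0,0,-0.18],[0,276,362,20,0,0,-0.186]])

```text
clock: 1.1
position: [0.5084, -0.2168, 0.2512]
ee_rot: [0.995, 0.096, -0.0, 0.0]
ft_force: [0.4, -0.5, 0.0]
grip_width: 0.998
grasp_force: 0.0
```

Request:
step_arm(moves=[[0,29,38,0,0,0,0],[0,58,76,0,0,0,0],[0,87,114,0,0,0,0],[0,110,145,0,0,0,0],[0,125,166,0,0,0,0],[0,125,166,0,0,0,0]])

```text
clock: 1.7
position: [0.6337, -0.0476, 0.2503]
ee_rot: [0.995, 0.1, -0.0, -0.001]
ft_force: [-1.6, -1.2, 0.5]
grip_width: 1.0
grasp_force: 0.0
```

```bash
python3 - <<'E'
from workcell import manip
import cv2,numpy as np
o=manip.get_obs();c=manip.camera("wrist")
np.savez("pics/w1.npz",pos=o["position"],q=o["ee_rot"],**c);cv2.imwrite("pics/w1.png",c["image"])
print(o["clock"],o["position"],o["ee_rot"],o["ft_force"],c["K"],c["mount"])
E
```

```text
1.7 [ 0.63368051 -0.04759923  0.25032188] [ 9.9501311e-01  9.9734769e-02 -3.6294686e-04 -1.3250509e-03] [-1.59334803 -1.20273133  0.48947639] [[309.70691629   0.         322.30208788]
 [  0.         309.70691629 197.52444811]
 [  0.           0.           1.        ]] [[-1.26453375e-03 -9.59038024e-01 -2.83274549e-01  7.25569065e-02]
 [ 9.99999095e-01 -1.34254926e-03  8.12751480e-05  7.55048453e-04]
 [-4.58255995e-04 -2.83274190e-01  9.59038854e-01 -1.43293659e-01]
 [ 0.00000000e+00  0.00000000e+00  0.00000000e+00  1.00000000e+00]]
```

View pics/w1.png

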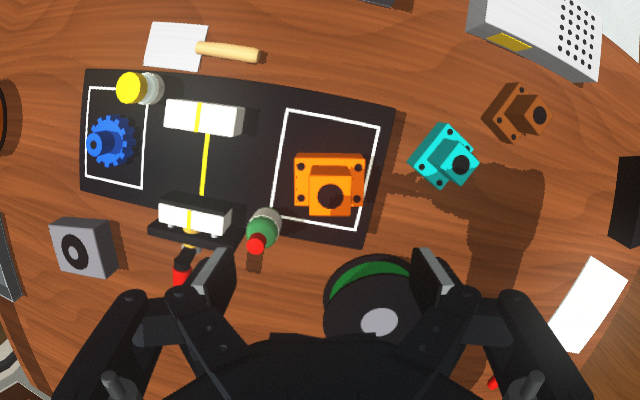

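The wrist view shows the bracket post top at (310–352, 180–215), base corners at (293,153) and (364,152), the yellow line on the bed from (207,133) to (202,195), and the oil bottle cap at (256,245).

```bash
cat > w.py <<'E'
import numpy as np
from scipy.spatial.transform import Rotation as R
def ray(d,p):
    K,M=d["K"],d["mount"];u=(np.array(p,float)-K[:2,2])/K[0,0];r=np.hypot(*u)
    c=np.array([*(u/r*np.sin(r)),np.cos(r)]);Q=R.from_quat(d["q"]).as_matrix()
    return Q@M[:3,3]+d["pos"],Q@M[:3,:3]@c
def at(d,p,z):
    o,v=ray(d,p);return (o+v*(z-o[2])/v[2])[:2]
E
python3 - <<'E'
from w import *
d=dict(np.load("pics/w1.npz"))
f=lambda p,z:at(d,p,z).round(4)
print("line bed",f((207,133),.06),f((202,195),.06))
print("fixed top line",f((199,102),.096),f((195,130),.096))
print("moving top line",f((190,206),.096),f((189,231),.096))
print("fixed face edge",f((163,125),.096),f((237,136),.096))
print("mov face edge",f((160,199),.096),f((231,209),.096))
print("post",[f(p,.144) for p in((310,180),(350,180),(352,214),(309,215))])
print("base",[f(p,.096) for p in((293,153),(364,152))])
print("bottle",f((256,244),.135), "bottle shoulder",f((266,212),.06))
print("bed corners",[f(p,.06) for p in((86,69),(395,107),(363,249),(80,190))])
E
```

```text
line bed [0.6567 0.0889] [0.5831 0.0869]
fixed top line [0.6917 0.0892] [0.663  0.0893]
moving top line [0.5811 0.087 ] [0.5512 0.0867]
fixed face edge [0.6632 0.1277] [0.6639 0.0436]
mov face edge [0.5814 0.125 ] [0.5875 0.0401]
post [array([ 0.6454, -0.0354]), array([ 0.652 , -0.0678]), array([ 0.6232, -0.0762]), array([ 0.615 , -0.0402])]
base [array([ 0.6572, -0.0142]), array([ 0.6719, -0.0817])]
bottle [0.5733 0.0029] bottle shoulder [0.5783 0.0072]
bed corners [array([0.7193, 0.2856]), array([ 0.7237, -0.1099]), array([ 0.5547, -0.1136]), array([0.5511, 0.2859])]
```

Request:
step_arm(moves=[[0,0,-6,-20,0,0,0],[0,0,-6,-55,0,0,0],[0,0,-6,-90,0,0,0],[0,0,-6,-120,0,0,0],[0,0,-6,-136,0,0,0],[0,0,-6,-143,0,0,0],[0,0,-6,-143,0,0,0]])

```text
clock: 2.45
position: [0.6326, -0.0591, 0.1084]
ee_rot: [0.995, 0.096, -0.0, 0.0]
ft_force: [1.1, 0.4, 1.0]
grip_width: 0.999
grasp_force: 0.0
```

Request:
step_arm(moves=[[0.3,0,0,0,0,0,0],[0.5,0,0,0,0,0,0],[0.65,0,0,0,0,0,0],[0.7,0,0,0,0,0,0],[0.7,0,0,0,0,0,0],[0.7,0,0,0,0,0,0]], grip_force=30)

```text
clock: 3.05
position: [0.6333, -0.0582, 0.1093]
ee_rot: [0.995, 0.097, 0.001, 0.0]
ft_force: [-1.2, 1.6, 6.5]
grip_width: 0.411
grasp_force: 31.6
```

Request:
step_arm(moves=[[0.7,0,4,0,0,0,-0.03],[0.7,-1,12,0,0,0,-0.08],[0.7,-2,24,0,0,0,-0.13],[0.7,-2,38,0,0,0,-0.18],[0.7,-2,53,0,0,0,-0.18],[0.7,-2,68,0,0,0,-0.18],[0.7,-2,78,0,0,0,-0.18],[0.7,-2,78,0,0,0,-0.18]])

```text
clock: 3.85
position: [0.6313, 0.0213, 0.1093]
ee_rot: [1.0, 0.008, 0.001, -0.0]
ft_force: [0.1, 3.7, 6.3]
grip_width: 0.421
grasp_force: 31.8
```

```bash
python3 - <<'E'
from workcell import manip
import cv2,numpy as np
o=manip.get_obs();c=manip.camera("wrist")
np.savez("pics/w2.npz",pos=o["position"],q=o["ee_rot"],**c);cv2.imwrite("pics/w2.png",c["image"])
print(o["clock"],o["position"],o["ee_rot"],o["ft_force"])
E
```

```text
3.85 [0.63134905 0.02133296 0.10934822] [ 9.99968930e-01  7.81578136e-03  9.40687297e-04 -4.10142039e-04] [0.10800527 3.70475574 6.34272573]
```

View pics/w2.png

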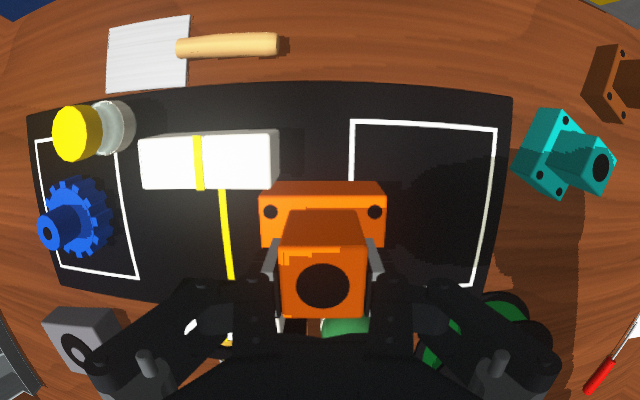

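The wrist view shows the bracket upright with its base's top back edge from (258,194) to (386,193). The yellow line runs (219,190)–(231,278) on the bed and (198,136)–(200,189) on the fixed jaw. The bottle is behind the post and undisturbed.

```bash
python3 - <<'E'
from w import *
d=dict(np.load("pics/w2.npz"))
f=lambda p,z:at(d,p,z).round(4)
print("base back",f((259,195),.096),f((386,194),.096))
print("holes",f((270,212),.096),f((375,212),.096))
print("line bed",f((223,194),.06),f((231,278),.06))
print("fixed top line",f((198,137),.096),f((201,188),.096))
print("fixed face edge",f((141,188),.096),f((277,184),.096))
print("post top",f((281,318),.144),f((364,318),.144))
E
```

```text
base back [0.6587 0.0549] [ 0.6603 -0.0128]
holes [0.6492 0.0492] [ 0.6501 -0.0075]
line bed [0.6487 0.0875] [0.5839 0.088 ]
fixed top line [0.6905 0.0878] [0.6623 0.088 ]
fixed face edge [0.6621 0.1284] [0.6649 0.045 ]
post top [0.6162 0.0387] [0.6167 0.0021]
```

Request:
step_arm(moves=[[0.7,-1,5,0,0,0,0],[0.7,-3,15,0,0,0,0.005],[0.7,-5,28,0,0,0,0.005],[0.7,-5,42,0,0,0,0.005],[0.7,-5,55,0,0,0,0.005],[0.7,-5,64,0,0,0,0.005],[0.7,-5,67,0,0,0,0.005],[0.7,-5,67,0,0,0,0.005]])

```text
clock: 4.7
position: [0.6266, 0.0861, 0.1093]
ee_rot: [1.0, 0.009, 0.001, 0.0]
ft_force: [1.0, -1.8, 7.1]
grip_width: 0.416
grasp_force: 31.7
```

```bash
python3 - <<'E'
from workcell import manip
import cv2,numpy as np
o=manip.get_obs();c=manip.camera("wrist")
np.savez("pics/w3.npz",pos=o["position"],q=o["ee_rot"],**c);cv2.imwrite("pics/w3.png",c["image"])
print(o["clock"],o["position"],o["ee_rot"],o["ft_force"])
E
```

```text
4.7 [0.6265596  0.08607089 0.10930205] [9.99956893e-01 9.23470969e-03 9.24521430e-04 2.77709248e-04] [ 0.96920596 -1.84298694  7.09011515]
```

View pics/w3.png

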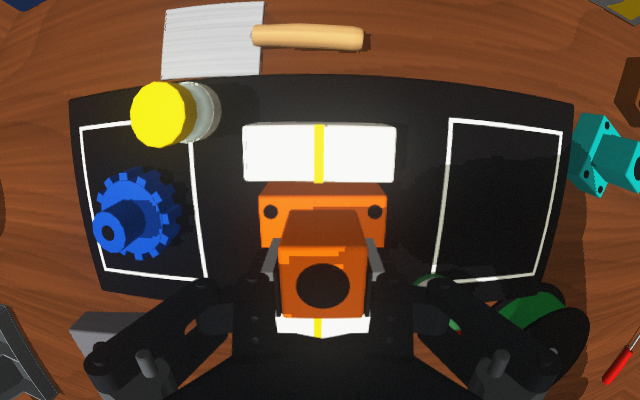

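The wrist view shows the bracket square between the jaws. The line on the fixed jaw is at column 319 and the bracket's middle at 322.5, so the bracket sits about 2 mm right of the line. I nudge it +2 mm, release and rise.

Request:
step_arm(moves=[[0.7,0,2,0,0,0,0],[0.7,0,2,0,0,0,0],[0.7,0,2,0,0,0,0],[0.5,0,2,0,0,0,0],[0.3,0,2,0,0,0,0],[0,0,2,0,0,0,0],[0,0,2,0,0,0,0],[0,0,2,20,0,0,0],[0,0,2,50,0,0,0],[0,0,2,85,0,0,0]])

```text
clock: 5.75
position: [0.625, 0.0885, 0.1933]
ee_rot: [1.0, 0.01, -0.001, 0.0]
ft_force: [0.9, -1.1, 1.4]
grip_width: 0.998
grasp_force: 0.0
```

Request:
step_arm(moves=[[0,-30,-2,0,0,0,0],[0,-70,-4,0,0,0,0],[0,-110,-6,0,0,0,0],[0,-140,-7,0,0,0,0],[0,-153,-7,0,0,0,0],[0,-153,-7,0,0,0,0]])

```text
clock: 6.35
position: [0.4716, 0.0815, 0.1937]
ee_rot: [1.0, 0.01, 0.0, 0.001]
ft_force: [0.3, -0.2, 0.7]
grip_width: 0.998
grasp_force: 0.0
```

```bash
python3 - <<'E'
from workcell import manip
import cv2,numpy as np
o=manip.get_obs();c=manip.camera("wrist")
np.savez("pics/w4.npz",pos=o["position"],q=o["ee_rot"],**c);cv2.imwrite("pics/w4.png",c["image"])
print(o["clock"],o["position"],o["ee_rot"],o["ft_force"])
E
```

```text
6.35 [0.47156813 0.08150052 0.19369054] [9.99953216e-01 9.65017670e-03 3.32616954e-04 5.73458697e-04] [ 0.26923522 -0.2107833   0.71528823]
```

View pics/w4.png

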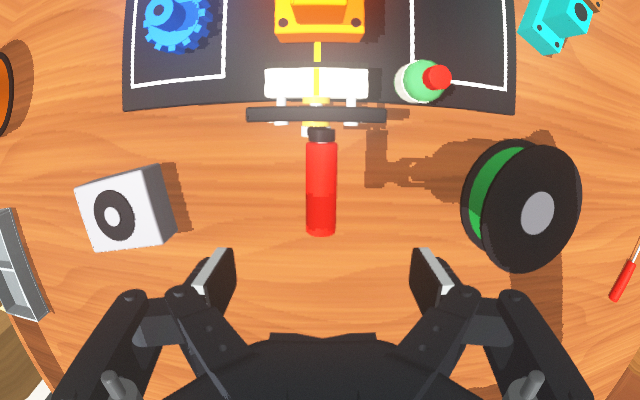

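The wrist view shows the handle (306–337, 142–235) between the fingers' lines, the screw at about (316,110), the bracket between the jaws and the yellow line running to its middle at (318,50).

```bash
python3 - <<'E'
from w import *
d=dict(np.load("pics/w4.npz"))
f=lambda p,z:at(d,p,z).round(4)
print("handle end",f((321,234),.125),"start",f((321.5,143),.125))
print("screw/plate",f((315.5,100),.085),f((316,68),.096),f((317,94),.096))
print("plate ends",f((247,108),.098),f((386,108),.098))
print("bed line",f((317.5,60),.06),"bracket front base",f((275,40),.096),f((363,40),.096))
E
```

```text
handle end [0.4535 0.0814] start [0.5206 0.0822]
screw/plate [0.5512 0.0876] [0.576  0.0874] [0.5556 0.0863]
plate ends [0.5451 0.1405] [0.5466 0.0329]
bed line [0.5881 0.087 ] bracket front base [0.5989 0.1194] [0.5999 0.0518]
```

Request:
step_arm(moves=[[0,0,0,-30,0,0,0],[0,0,0,-62,0,0,0],[0,0,0,-80,0,0,0],[0,0,0,-86,0,0,0],[0.4,0,0,-86,0,0,0],[0.7,0,0,-86,0,0,0],[0.85,0,0,-86,0,0,0],[0.9,0,0,-86,0,0,0],[0.9,0,0,-86,0,0,0],[0.9,0,0,-86,0,0,0]], grip_force=60)

```text
clock: 7.4
position: [0.4732, 0.0816, 0.108]
ee_rot: [1.0, 0.009, 0.001, -0.0]
ft_force: [-1.3, 0.2, 4.1]
grip_width: 0.236
grasp_force: 58.5
```

```bash
python3 - <<'E'
import numpy as np
a0=.105
for k in range(1,46):
    a=a0+.3*k
    print(k,round(a,2),round(-40*(np.sin(a)-np.sin(a0)),1),round(40*(np.cos(a)-np.cos(a0)),1))
E
```

```text
1 0.4 -11.6 -3.0
2 0.7 -21.7 -9.3
3 1.0 -29.6 -18.3
4 1.3 -34.4 -29.3
5 1.6 -35.8 -41.1
6 1.9 -33.6 -52.9
7 2.21 -28.0 -63.5
8 2.5 -19.6 -71.9
9 2.8 -9.0 -77.5
10 3.1 2.7 -79.8
11 3.4 14.6 -78.4
12 3.7 25.6 -73.6
13 4.0 34.6 -65.8
14 4.31 40.9 -55.6
15 4.61 44.0 -44.1
16 4.91 43.5 -32.1
17 5.21 39.4 -20.9
18 5.5 32.3 -11.3
19 5.81 22.6 -4.3
20 6.11 11.3 -0.4
21 6.41 -0.7 -0.1
22 6.71 -12.2 -3.3
23 7.0 -22.2 -9.8
24 7.3 -29.9 -18.9
25 7.61 -34.6 -29.9
26 7.91 -35.8 -41.8
27 8.21 -33.4 -53.5
28 8.51 -27.6 -64.0
29 8.8 -19.0 -72.3
30 9.11 -8.4 -77.8
31 9.4 3.4 -79.8
32 9.71 15.3 -78.2
33 10.01 26.1 -73.2
34 10.3 35.0 -65.3
35 10.61 41.2 -55.0
36 10.9 44.0 -43.4
37 11.21 43.3 -31.5
38 11.51 39.1 -20.3
39 11.8 31.8 -10.8
40 12.11 22.0 -4.0
41 12.4 10.6 -0.3
42 12.71 -1.3 -0.2
43 13.01 -12.8 -3.6
44 13.3 -22.7 -10.2
45 13.61 -30.3 -19.5
```

Request:
step_arm(moves=[[0.9,0,-12,-3,0,0,0],[0.9,0,-22,-9,0,0,0],[0.9,0,-30,-18,0,0,0],[0.9,0,-34,-29,0,0,0],[0.9,0,-36,-41,0,0,0]])

```text
clock: 7.9
position: [0.4737, 0.0468, 0.0663]
ee_rot: [1.0, 0.01, 0.001, -0.001]
ft_force: [1.7, 12.4, 3.7]
grip_width: 0.237
grasp_force: 60.0
```

Request:
step_arm(moves=[[0.9,0,2,-12,0,0,0],[0.9,0,8,-22,0,0,0],[0.9,0,16,-31,0,0,0],[0.9,0,27,-37,0,0,0],[0.9,0,39,-39,0,0,0],[0.9,0,51,-37,0,0,0],[0.9,0,62,-33,0,0,0],[0.9,0,71,-25,0,0,0],[0.9,0,77,-15,0,0,0],[0.9,0,80,-3,0,0,0]])

```text
clock: 8.9
position: [0.4727, 0.1269, 0.0637]
ee_rot: [1.0, 0.01, 0.0, -0.001]
ft_force: [4.8, 1.4, -4.2]
grip_width: 0.237
grasp_force: 59.4
```

Request:
step_arm(moves=[[0.9,0,0,12,0,0,0],[0.9,0,-5,23,0,0,0],[0.9,0,-12,33,0,0,0],[0.9,0,-21,40,0,0,0],[0.9,0,-33,44,0,0,0],[0.9,0,-45,44,0,0,0],[0.9,0,-56,41,0,0,0],[0.9,0,-66,34,0,0,0],[0.9,0,-74,25,0,0,0],[0.9,0,-79,14,0,0,0]])

```text
clock: 9.9
position: [0.4736, 0.0477, 0.0776]
ee_rot: [1.0, 0.01, 0.001, -0.001]
ft_force: [5.3, 15.9, -0.7]
grip_width: 0.239
grasp_force: 60.0
```

Request:
step_arm(moves=[[0.9,0,0,-12,0,0,0],[0.9,0,3,-24,0,0,0],[0.9,0,8,-34,0,0,0],[0.9,0,17,-42,0,0,0],[0.9,0,28,-48,0,0,0],[0.9,0,39,-50,0,0,0],[0.9,0,51,-48,0,0,0],[0.9,0,62,-43,0,0,0],[0.9,0,71,-35,0,0,0],[0.9,0,77,-25,0,0,0]])

```text
clock: 10.9
position: [0.4727, 0.1237, 0.0523]
ee_rot: [1.0, 0.009, -0.0, -0.0]
ft_force: [4.9, 0.0, -4.5]
grip_width: 0.232
grasp_force: 59.7
```

Request:
step_arm(moves=[[0.9,0,2,12,0,0,0],[0.9,0,1,24,0,0,0],[0.9,0,-3,35,0,0,0],[0.9,0,-10,44,0,0,0],[0.9,0,-20,51,0,0,0],[0.9,0,-31,55,0,0,0],[0.9,0,-43,55,0,0,0]])

```text
clock: 11.6
position: [0.4731, 0.0811, 0.1082]
ee_rot: [1.0, 0.01, 0.001, -0.001]
ft_force: [5.2, 7.3, -1.5]
grip_width: 0.235
grasp_force: 60.0
```

```bash
python3 - <<'E'
from workcell import manip
import cv2,numpy as np
o=manip.get_obs();c=manip.camera("wrist")
np.savez("pics/w5.npz",pos=o["position"],q=o["ee_rot"],**c);cv2.imwrite("pics/w5.png",c["image"])
print(o["position"],o["ft_force"])
E
```

```text
[0.47313288 0.0810509  0.10824327] [ 5.15754264  7.25161347 -1.50652907]
```

View pics/w5.png

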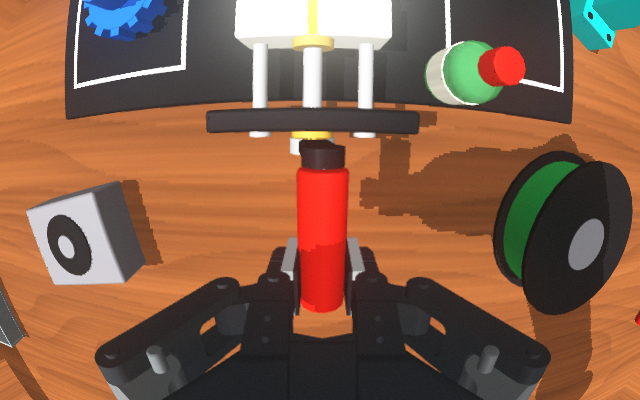

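The wrist view shows the moving jaw well advanced, the handle on top at (322,235) held in the fingers, and the bottle at (470,70) untouched. Now the last push.

Request:
step_arm(moves=[[0.9,0,-6,-1,0,0,0],[0.9,0,-12,-4,0,0,0],[0.9,0,-17,-6,0,0,0],[0.9,0,-22,-10,0,0,0],[0.9,0,-26,-14,0,0,0],[0.9,0,-29,-19,0,0,0],[0.9,0,-29,-19,0,0,0]])

```text
clock: 12.35
position: [0.4736, 0.0538, 0.0902]
ee_rot: [1.0, 0.01, 0.001, -0.001]
ft_force: [-5.4, 9.7, 19.4]
grip_width: 0.234
grasp_force: 62.4
```

Request:
step_arm(moves=[[0.7,0,1,1,0,0,0],[0.4,0,1,1,0,0,0],[0,0,1,1,0,0,0],[0,0,1,1,0,0,0],[0,0,1,20,0,0,0],[0,0,1,50,0,0,0],[0,0,1,90,0,0,0],[0,-20,1,130,0,0,0],[0,-40,1,140,0,0,0],[0,-40,1,140,0,0,0]])

```text
clock: 13.35
position: [0.4317, 0.0522, 0.23]
ee_rot: [1.0, 0.009, 0.001, 0.001]
ft_force: [0.8, 0.2, -0.4]
grip_width: 1.001
grasp_force: 0.0
```

```bash
python3 - <<'E'
from workcell import manip
import cv2,numpy as np
o=manip.get_obs();print(o["clock"],o["position"],o["ft_force"])
f=lambda i:cv2.resize(i,None,fx=2.6,fy=2.6,interpolation=cv2.INTER_CUBIC)
t=manip.camera("top")["image"][100:250,200:400];s=manip.camera("scene")["image"][140:290,270:370]
cv2.imwrite("pics/final.png",f(np.hstack([t,s])))
E
```

```text
13.35 [0.43166916 0.05219816 0.23003433] [ 0.77224778  0.24078785 -0.35455693]
```

View pics/final.png

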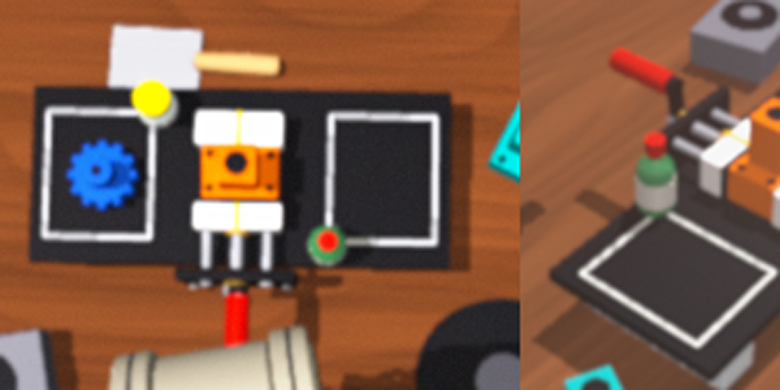

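The final view shows the bracket square between the jaws, with the gear, jar, bottle and scraper in place. But the handle is back near the top at (236,315), so it moved back after release. I measure its angle.

```bash
python3 - <<'E'
from workcell import manip
import cv2,numpy as np
from w import *
o=manip.get_obs();c=manip.camera("wrist")
np.savez("pics/w6.npz",pos=o["position"],q=o["ee_rot"],**c);cv2.imwrite("pics/w6.png",c["image"])
d=dict(np.load("pics/w6.npz"));h=cv2.cvtColor(c["image"],cv2.COLOR_BGR2HSV)
m=((h[...,0]<6)|(h[...,0]>175))&(h[...,1]>200)&(h[...,2]>120)
n,l,s,ce=cv2.connectedComponentsWithStats(m.astype(np.uint8))
for i in range(1,n):
    if s[i,4]>300: print(s[i],ce[i],at(d,ce[i],.125),at(d,ce[i],.107))
E
```

```text
[285  94  13  77 661] [292.6505295  138.46747352] [0.48088826 0.07558533] [0.47911943 0.077257  ]
```

View pics/w6.png

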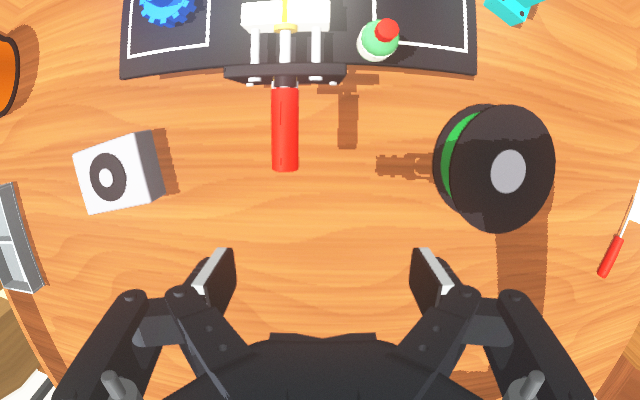

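The handle at (285,130) gives a crank angle of about 12.7 rad. It either sprang back on release or was dragged. I regrasp it and feel where the clamping force sets in.

Request:
step_arm(moves=[[0,20,14,0,0,0,0],[0,40,28,-30,0,0,0],[0,40,28,-70,0,0,0],[0,40,28,-105,0,0,0],[0,40,28,-121,0,0,0],[0.5,40,28,-121,0,0,0],[0.8,40,28,-121,0,0,0],[0.9,40,28,-121,0,0,0],[0.9,40,28,-121,0,0,0],[0.9,40,28,-121,0,0,0]], grip_force=60)

```text
clock: 14.5
position: [0.4733, 0.0811, 0.1083]
ee_rot: [1.0, 0.009, 0.001, -0.0]
ft_force: [-0.9, 2.4, 3.8]
grip_width: 0.237
grasp_force: 58.5
```

Request:
step_arm(moves=[[0.9,0,-3,0,0,0,0],[0.9,0,-6,-1,0,0,0],[0.9,0,-6,-1,0,0,0],[0.9,0,-6,-1,0,0,0]])

```text
clock: 14.9
position: [0.4734, 0.0761, 0.1073]
ee_rot: [1.0, 0.01, 0.001, -0.001]
ft_force: [0.4, 5.6, 3.0]
grip_width: 0.241
grasp_force: 59.0
```

Request:
step_arm(moves=[[0.9,0,-3,-1,0,0,0],[0.9,0,-6,-2,0,0,0],[0.9,0,-6,-2,0,0,0],[0.9,0,-6,-2,0,0,0]])

```text
clock: 15.3
position: [0.4735, 0.071, 0.1054]
ee_rot: [1.0, 0.01, 0.001, -0.001]
ft_force: [-0.8, 9.6, 4.2]
grip_width: 0.233
grasp_force: 59.1
```

Request:
step_arm(moves=[[0.9,0,-5,-2,0,0,0],[0.9,0,-9,-5,0,0,0],[0.9,0,-9,-5,0,0,0],[0.9,0,-9,-5,0,0,0]])

```text
clock: 15.7
position: [0.4736, 0.0628, 0.1007]
ee_rot: [1.0, 0.011, 0.001, -0.002]
ft_force: [-1.9, 12.0, 6.4]
grip_width: 0.24
grasp_force: 59.4
```

Request:
step_arm(moves=[[0.9,0,2,1,0,0,0],[0.9,0,4,2,0,0,0],[0.9,0,4,2,0,0,0]])

```text
clock: 16.0
position: [0.4735, 0.0662, 0.1028]
ee_rot: [1.0, 0.01, 0.001, -0.001]
ft_force: [-2.5, 9.6, 10.0]
grip_width: 0.239
grasp_force: 59.5
```

Request:
step_arm(moves=[[0.9,0,2,1,0,0,0],[0.9,0,4,2,0,0,0],[0.9,0,4,2,0,0,0]])

```text
clock: 16.3
position: [0.4735, 0.0696, 0.1047]
ee_rot: [1.0, 0.01, 0.001, -0.001]
ft_force: [-2.8, 7.4, 6.1]
grip_width: 0.237
grasp_force: 59.4
```

Request:
step_arm(moves=[[0.9,0,2,1,0,0,0],[0.9,0,4,1,0,0,0],[0.9,0,4,1,0,0,0]])

```text
clock: 16.6
position: [0.4734, 0.0727, 0.1058]
ee_rot: [1.0, 0.01, 0.001, -0.0]
ft_force: [-3.6, 3.8, 10.6]
grip_width: 0.237
grasp_force: 59.9
```

Request:
step_arm(moves=[[0.9,0,2,1,0,0,0],[0.9,0,4,1,0,0,0],[0.9,0,4,1,0,0,0]])

```text
clock: 16.9
position: [0.4733, 0.0762, 0.1068]
ee_rot: [1.0, 0.01, 0.001, -0.0]
ft_force: [-4.0, 2.9, 12.6]
grip_width: 0.234
grasp_force: 60.0
```

Request:
step_arm(moves=[[0.9,0,1,0,0,0,0],[0.9,0,2,0,0,0,0],[0.9,0,2,0,0,0,0]])

```text
clock: 17.2
position: [0.4733, 0.0776, 0.107]
ee_rot: [1.0, 0.009, 0.001, 0.0]
ft_force: [-6.9, 0.1, 14.8]
grip_width: 0.237
grasp_force: 60.4
```

Request:
step_arm(moves=[[0.9,0,-4,1,0,0,0],[0.9,0,-8,0,0,0,0],[0.9,0,-15,-4,0,0,0],[0.9,0,-21,-9,0,0,0],[0.9,0,-26,-15,0,0,0],[0.9,0,-26,-15,0,0,0],[0.9,0,-26,-15,0,0,0]])

```text
clock: 17.9
position: [0.4738, 0.0548, 0.0924]
ee_rot: [1.0, 0.011, 0.002, -0.002]
ft_force: [-5.9, 12.3, 15.8]
grip_width: 0.238
grasp_force: 61.2
```

Request:
step_arm(moves=[[0.85,0,0,0,0,0,0],[0.7,0,0,0,0,0,0],[0.5,0,0,0,0,0,0],[0.5,0,0,0,0,0,0],[0.5,0,0,0,0,0,0]])

```text
clock: 18.4
position: [0.4738, 0.0552, 0.0914]
ee_rot: [1.0, 0.011, 0.002, -0.002]
ft_force: [1.4, 14.0, 0.2]
grip_width: 0.501
grasp_force: 7.2
```

```bash
python3 - <<'E'
from workcell import manip
import cv2,numpy as np
from w import *
o=manip.get_obs();c=manip.camera("wrist");im=c["image"]
np.savez("pics/w7.npz",pos=o["position"],q=o["ee_rot"],**c);cv2.imwrite("pics/w7.png",im)
h=cv2.cvtColor(im,cv2.COLOR_BGR2HSV)
m=((h[...,0]<8)|(h[...,0]>172))&(h[...,1]>150)&(h[...,2]>60)
for r in range(140,330,15):
    x=np.where(m[r,200:420])[0]+200; print(r,len(x),(x.min(),x.max()) if len(x) else "")
E
```

```text
140 0 
155 0 
170 0 
185 57 (np.int64(266), np.int64(322))
200 56 (np.int64(267), np.int64(322))
215 55 (np.int64(268), np.int64(322))
230 55 (np.int64(268), np.int64(322))
245 52 (np.int64(270), np.int64(321))
260 53 (np.int64(269), np.int64(321))
275 51 (np.int64(270), np.int64(320))
290 50 (np.int64(272), np.int64(321))
305 48 (np.int64(273), np.int64(320))
320 41 (np.int64(276), np.int64(316))
```

The handle springs back against the +y finger (14 N), so the screw is back-driven by the clamp load. I let it ease back slowly on the finger until friction holds it, which keeps it from overshooting.

Request:
step_arm(moves=[[0.5,0,2,0,0,0,0],[0.5,0,4,1,0,0,0],[0.5,0,5,2,0,0,0],[0.5,0,6,3,0,0,0],[0.5,0,7,4,0,0,0],[0.5,0,8,5,0,0,0],[0.5,0,9,6,0,0,0],[0.5,0,9,6,0,0,0]])

```text
clock: 19.25
position: [0.4736, 0.0622, 0.0972]
ee_rot: [1.0, 0.01, 0.001, -0.001]
ft_force: [1.4, 7.0, -0.2]
grip_width: 0.499
grasp_force: 3.7
```

Request:
step_arm(moves=[[0.5,0,1,1,0,0,0],[0.5,0,2,2,0,0,0],[0.5,0,3,3,0,0,0],[0.5,0,3,3,0,0,0]])

```text
clock: 19.65
position: [0.4736, 0.0647, 0.1002]
ee_rot: [1.0, 0.01, 0.001, -0.001]
ft_force: [1.6, 6.5, 0.1]
grip_width: 0.496
grasp_force: 2.8
```

Request:
step_arm(moves=[[0.5,0,1,1,0,0,0],[0.5,0,2,2,0,0,0],[0.5,0,3,2,0,0,0],[0.5,0,3,2,0,0,0]])

```text
clock: 20.05
position: [0.4731, 0.0669, 0.1016]
ee_rot: [1.0, 0.01, 0.0, -0.0]
ft_force: [3.1, 5.5, 0.8]
grip_width: 0.496
grasp_force: 2.3
```

Request:
step_arm(moves=[[0.5,0,1,0,0,0,0],[0.5,0,2,0,0,0,0],[0.5,0,2,0,0,0,0]])

```text
clock: 20.35
position: [0.4726, 0.0684, 0.1012]
ee_rot: [1.0, 0.009, -0.0, 0.0]
ft_force: [1.6, 2.4, 0.9]
grip_width: 0.503
grasp_force: 1.4
```

Request:
step_arm(moves=[[0.5,0,1,0,0,0,0],[0.5,0,2,0,0,0,0],[0.5,0,2,0,0,0,0]])

```text
clock: 20.65
position: [0.4725, 0.0704, 0.1012]
ee_rot: [1.0, 0.009, -0.0, 0.0]
ft_force: [0.4, 1.4, -0.2]
grip_width: 0.502
grasp_force: 0.7
```

Request:
step_arm(moves=[[0.5,0,1,0,0,0,0],[0.5,0,2,0,0,0,0],[0.5,0,2,0,0,0,0]])

```text
clock: 20.95
position: [0.4725, 0.0724, 0.1012]
ee_rot: [1.0, 0.009, -0.0, 0.0]
ft_force: [0.3, 0.3, -0.1]
grip_width: 0.502
grasp_force: 0.0
```

Request:
step_arm(moves=[[0.5,0,-1,0,0,0,0],[0.5,0,-2,0,0,0,0],[0.5,0,-2,0,0,0,0],[0.5,0,-2,0,0,0,0]])

```text
clock: 21.35
position: [0.4726, 0.0715, 0.1014]
ee_rot: [1.0, 0.01, -0.0, -0.001]
ft_force: [-1.2, 5.4, -0.5]
grip_width: 0.499
grasp_force: 2.6
```

Request:
step_arm(moves=[[0.5,0,-1,0,0,0,0],[0.5,0,-2,0,0,0,0],[0.5,0,-2,0,0,0,0],[0.5,0,-2,0,0,0,0]])

```text
clock: 21.75
position: [0.4726, 0.0699, 0.1014]
ee_rot: [1.0, 0.01, -0.0, -0.001]
ft_force: [-0.8, 6.1, 0.2]
grip_width: 0.5
grasp_force: 3.2
```

Request:
step_arm(moves=[[0.5,0,-2,0,0,0,0],[0.5,0,-4,0,0,0,0],[0.5,0,-4,0,0,0,0],[0.5,0,-4,0,0,0,0]])

```text
clock: 22.15
position: [0.4726, 0.0663, 0.1014]
ee_rot: [1.0, 0.01, 0.0, -0.001]
ft_force: [-1.0, 8.0, -0.4]
grip_width: 0.502
grasp_force: 4.1
```

Pushing forward takes 5.4 N where easing back took about 1 N, so friction is about 2.4 N at the handle. That holds roughly 40 N on the jaw after a slow release. I ease back gently, then clear the handle.

Request:
step_arm(moves=[[0.5,0,1,0,0,0,0],[0.5,0,2,0,0,0,0],[0.5,0,3,0,0,0,0],[0.5,0,4,0,0,0,0],[0.5,0,5,0,0,0,0],[0.5,0,6,0,0,0,0],[0.5,0,7,0,0,0,0],[0.5,0,8,0,0,0,0],[0.5,0,9,0,0,0,0],[0.5,0,10,0,0,0,0]])

```text
clock: 23.15
position: [0.4729, 0.0744, 0.1014]
ee_rot: [1.0, 0.009, 0.0, 0.0]
ft_force: [-0.3, -0.4, 0.1]
grip_width: 0.5
grasp_force: 0.0
```

Request:
step_arm(moves=[[0.3,0,0,0,0,0,0],[0,0,0,0,0,0,0],[0,0,0,0,0,0,0],[0,0,0,20,0,0,0],[0,0,0,60,0,0,0],[0,0,0,100,0,0,0],[0,-20,0,130,0,0,0],[0,-40,0,140,0,0,0],[0,-40,0,140,0,0,0]])

```text
clock: 24.05
position: [0.4322, 0.0748, 0.2433]
ee_rot: [1.0, 0.01, 0.002, 0.0]
ft_force: [0.8, 0.1, 0.1]
grip_width: 1.001
grasp_force: 0.0
```

```bash
python3 - <<'E'
from workcell import manip
import cv2,numpy as np
from w import *
o=manip.get_obs();c=manip.camera("wrist");im=c["image"]
d=dict(pos=o["position"],q=o["ee_rot"],K=c["K"],mount=c["mount"])
h=cv2.cvtColor(im,cv2.COLOR_BGR2HSV)
m=((h[...,0]<8)|(h[...,0]>172))&(h[...,1]>150)&(h[...,2]>60)
print(o["clock"],o["position"],o["ft_force"])
for r in (110,130,150):
    x=np.where(m[r,220:360])[0]+220
    print(r,x.min(),x.max(),[at(d,((x.min()+x.max())/2,r),z).round(4) for z in(.125,)])
i=cv2.imread("pics/final.png");t=manip.camera("top")["image"].astype(int);t0=np.load("pics/top0.npz")["image"].astype(int)
df=(np.abs(t-t0).max(2)>60).astype(np.uint8);n,l,s,ce=cv2.connectedComponentsWithStats(df)
print([(s[k].tolist()) for k in range(1,n) if s[k,4]>25])
E
```

```text
24.05 [0.43223941 0.07479917 0.243307  ] [0.83756168 0.06279622 0.09282653]
110 302 326 [array([0.504 , 0.0822])]
130 302 326 [array([0.4871, 0.082 ])]
150 302 326 [array([0.47  , 0.0817])]
[[273, 155, 36, 49, 1429], [334, 154, 35, 28, 758], [220, 223, 143, 177, 13305], [383, 236, 21, 21, 358], [391, 247, 86, 149, 5209], [633, 351, 7, 13, 70], [320, 356, 7, 20, 65], [588, 366, 52, 34, 1175], [306, 377, 51, 19, 471], [374, 390, 17, 5, 36], [479, 390, 49, 10, 184], [308, 397, 16, 3, 41]]
```

```bash
python3 -c "
from workcell import manip
print(manip.hand_in())"
```

```text
the job is handed in; nothing more can be done
None
```

I slid the orange bracket in square on the yellow line (about 1.5 mm off) and clamped it against the fixed jaw, by estimate at about 40 N after the crank sprang back on release; I let go and handed in at about 24 s, with no verdict returned.

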